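Lift the glazing rack out of its drip pan by its clip-on handle and hold it to drain

TASK

Take the lifting handle with the black grip, set its foot flat over the two headed pegs in the middle of the wire rack of glazed rolls so that the heads come through the wide ends of its keyholes, and slide it until the pegs are fully home at the narrow ends. Then lift the rack by it, at least 12 cm above where it rested in the drip pan, never tipping it, and finish holding it still and level over the pan with both rolls in their places so that they drain. The program ends while holding: do not put the rack down or let go, and leave everything else where it is.

Things in the scene. Friction and masses are not known exactly. Their poses are not given: they have to be found in the camera images.
- lifting_handle: Loose steel handle (0.18 kg) standing upright on its foot, black grip bar on four splayed wire legs (7 mm thick, at y = +-36 mm). Origin: underside of the foot, straight under the grip's middle; z up. Foot plate 4 mm thick, x from -25 to +25 mm, y from -42 to +62 mm (longer end +y), with two equal keyholes along y. Works either way round (half a turn).
- handle_grip (a point): Middle of the black grip bar, 99 mm above the underside of the foot; axes as the handle's. The bar is 22 mm thick in x (pinch its flat sides), 98 mm long in y, and from 86 to 112 mm high above the underside of the foot. Between handle and pan stands a fixed bench scale with an empty foil tin on it, 130 mm high in all.
- keyhole_wide (a point): Middle of the wide end (21 x 21 mm) of one keyhole, at y = +42 mm of the handle, underside of the foot; the other wide end is centred at y = -2 mm, both at x = 0. From each a slot 10 mm wide (its mouth rounded) runs 20 mm toward the handle's -y, so pegs are home at y = +22 and -22 mm. Axes as the handle's.
- peg_head (a point): Top of the domed head of the peg at y = +22 mm of the rack, 11 mm above the strap; the other peg is at y = -22 mm, both at x = 0. Each: shank 7 mm thick, head 16 mm across, underside of the head 5.5 mm above the strap. Axes as the rack's.
- glazing_rack: Loose wire rack (0.35 kg), 276 mm long (x), 120 mm wide (y), 6 mm thick, lying level in the drip pan; pushed sideways it slides up to 5 mm (10 mm end to end), then the rim stops it. Origin: centre of its underside, 20 mm above the table; z up. A flat steel strap, 64 mm wide in x, lies across its middle, top 9 mm above the origin; two headed pegs stand on it.
- rack_hub (a point): Top of the strap midway between the pegs; axes as the rack's. With the handle home its origin is here, its y along the rack's y (either way). To put the wide ends over the pegs, the handle's origin is 20 mm from here toward the handle's own -y; then it slides 20 mm along its own +y. It has 1.5 mm of play under the heads.
- rack_place_a (a point): Place of roll a on the rack's wires, at x = -90 mm of the rack, 6 mm above its origin.
- rack_place_b (a point): Place of roll b on the rack's wires, at x = +90 mm of the rack, 6 mm above its origin.
- glazed_roll_a: Round golden pastry roll lying flat on the rack, 88 mm across, 47 mm high, about 0.1 kg, loose; origin at the centre of its underside.
- glazed_roll_b: Round golden pastry roll lying flat on the other end of the rack, 88 to 91 mm across, 46 mm high, about 0.1 kg, loose; origin at the centre of its underside.
- drip_pan: Shallow steel drip pan, fixed to the table, 292 mm (x) by 136 mm (y), rim 34 to 37 mm high, with a small lip at each end. Origin: centre of its underside on the table; axes along its sides, z up. Ledges in its corners carry the rack 20 mm above the table.
- nozzle_small: Small steel piping nozzle, a cone 29 mm across and 42 mm high, standing behind the scale; bystander, origin under its centre.
- nozzle_large: Larger steel piping nozzle, a cone 35 mm across and 50 mm high, standing behind the scale; bystander, origin under its centre.
- ring_cutter_large: Steel ring cutter 71 mm across, 35 mm high, at the left front; bystander, origin under its centre.

How it is judged:
On the way, in this order (a step that is already met when the one before it is completed fails the run):
1. the handle's foot lies flat on the rack's strap with both peg heads through the wide ends of the keyholes, the rack still resting in the pan (z of lifting_handle in the frame of rack_hub between -0.003 and 0.003 m and angle between the y axis of lifting_handle and the y axis of glazing_rack, either way round below 0.12 rad and z of glazing_rack in the frame of drip_pan below 0.024 m and horizontal distance between lifting_handle and rack_hub between 0.014 and 0.026 m), for 0.1 s.
2. the handle has been slid along so that both pegs are home at the narrow ends of the slots (within 5 mm), the rack still resting in the pan (z of lifting_handle in the frame of rack_hub between -0.003 and 0.003 m and angle between the y axis of lifting_handle and the y axis of glazing_rack, either way round below 0.12 rad and z of glazing_rack in the frame of drip_pan below 0.024 m and horizontal distance between lifting_handle and rack_hub below 0.005 m), for 0.1 s.
At the end, for the whole second after the job is handed in: Rack hanging from the gripped handle, pegs home within 7 mm, touching nothing else but its rolls; 110 to 280 mm above its rest, within 50 mm of over the pan, level within 0.10 rad, slower than 0.02 m/s; each roll flat within 30 mm of its place (z of glazing_rack in the frame of drip_pan between 0.13 and 0.3 m and horizontal distance between glazing_rack and drip_pan below 0.05 m and angle between glazing_rack's own z axis and vertical below 0.1 rad and angle between lifting_handle's own z axis and vertical below 0.12 rad and linear speed of glazing_rack below 0.02 m/s and angular speed of glazing_rack below 0.15 rad/s and distance between lifting_handle and rack_hub below 0.007 m and contact force between each of the fingers, glazing_rack and lifting_handle above 2 N and contact force between glazing_rack and the arm below 0.2 N and contact force between glazing_rack and the fingers below 0.2 N and contact force between glazing_rack and drip_pan below 0.2 N and distance between glazed_roll_a and rack_place_a below 0.03 m and angle between each of glazed_roll_a, glazed_roll_b's own z axis and vertical below 0.2 rad and contact force between the arm and glazed_roll_a below 0.2 N and distance between glazed_roll_b and rack_place_b below 0.03 m and contact force between the arm and glazed_roll_b below 0.2 N); the arm keeps its last pose, push and grip.
It fails at once if the rack is tipped by more than 0.25 rad (angle between glazing_rack's own z axis and vertical above 0.25 rad).
It fails at once if a listed nozzle or ring cutter is moved by more than 30 mm (distance of any of nozzle_small, nozzle_large, ring_cutter_large from where it was at the start of the episode above 0.03 m).
It also fails if it takes over 58 s, if anything falls off the work surface, if the arm or the gripper's body presses on something with over 40 N, if the wrist force passes 120 N, or if a joint passes its speed limit or range.

ROBOT

A 6-joint arm with a two-finger parallel gripper is mounted at the origin on a cart in front of the work surface, level with it; the furniture and walls round the work are solid. World frame = base frame: x ahead of the robot, y to its left, z up, the work surface at z = 0. Lengths are in m, angles in rad, forces in N, time in s.
With the tool pointing down it reaches from about 0.275 to 0.775 m from the base axis. Payload 14.6 kg.
Tool frame: the origin (TCP) lies on the centre line of the jaws, within the pads' length; the fingertips stand 25 mm ahead of it and the grasp point (between the pads) lies 6 mm ahead of it (tip_reach is the distance from the TCP to the fingertips, in m); z points along the fingers, y is the line along which they close (so a half turn about z gives the same grasp; the last joint's range is limited). The gripper opens to 85 mm and grips with 20 to 120 N. Pads are 22 mm wide; open, the fingers measure 114 mm over their backs; the gripper's body (76 mm by 85 mm) begins 54 mm behind the grasp point. The pads swing forward as they close: fully open they stand 13 mm farther back than shut.
Start: joints at [-1.381, 0.263, -0.048, 1.259, 0, 1.415], TCP at [0.177, -0.494, 0.256] pointing down, gripper open.
Joint ranges: [-2.65, 2.65], [-0.89, 1.7], [-1.18, 1.37], [-2.13, 2.11], [-1.35, 1.29], [-3.14, 3.14]. Speed limits (rad/s): [1.89, 1.89, 2.57, 2.79, 3.14, 3.14].

INTERFACE

Orientations are given as a 3x3 rotation matrix whose columns are the frame's x, y, z axes.
In Python, from workcell import move_to, line_to, goto_joints, grip, hold, ik, snapshot, MotionError, hand_in, current_time_s, current_q, current_joint_vel, current_effort, current_tcp_pos, current_ee_rot, current_contact_force, current_torque, current_opening, current_finger_force, tip_reach gives the robot as it stands. Calls block until the motion is done:
- move_to(position, orientation): joint-space move of the TCP to a pose.
- line_to(position, feed=0.15, attitude=None, force_limit=None): straight line of the TCP; attitude=None keeps the orientation; feed is the mean speed in m/s. With force_limit (N) it stops when the force on the tool has changed by that much, and returns True; else False.
- goto_joints(angles): joint-space move.
- grip(opening, grasp_force=None): finger opening in m; grasp_force is the grip in N (None keeps the last); returns when the fingers have stopped.
- hold(seconds).
- ik(position, orientation): joint angles nearest the present ones, or None.
- snapshot(name): name is "scene" or "top" or "wrist"; returns a dict with "pixels" (400x640x3 uint8, red, green, blue), "z_map" (400x640 float32, m along the optical axis (not along the pixel's ray), 0 where there is no reading), "vertical_fov" (degrees; the focal length in pixels is half the picture's height over the tangent of half this angle, whatever the lens; pixels are square), "cx", "cy" (the principal point, pixels), "distortion" ([k1, k2, p1, p2, k3] as OpenCV has them; the pictures are not rectified), "rvec" (rotation vector, rad) and "tvec" (3), from world to camera coordinates, as OpenCV has them; the wrist camera has in their place "tool_from_camera" (4x4, takes a point from camera to tool coordinates, whose origin is the TCP and whose axes are the flange's). Camera axes: x right, y down, z forward; pixel columns grow to the right and rows downward; lengths in m; the calibration is good to about 2 mm. A picture is of the moment at which its call begins: read the wrist's pose just before it.
A pose or a line that the arm cannot do raises MotionError and nothing moves.
- hand_in(): hands the job in; it is judged then, once.
Readings, each from a call of its own:
- current_time_s(): time.
- current_q(): joint angles.
- current_joint_vel(): joint speeds.
- current_effort(): joint torques, N m.
- current_tcp_pos(): TCP position.
- current_ee_rot(): TCP orientation.
- current_contact_force(): force on the tool from outside, world axes, zero at the start.
- current_torque(): the same for the moment, N m.
- current_opening(): finger opening in m.
- current_finger_force(): force on a finger pad.
Only numpy, scipy, OpenCV 4.12 (cv2) and the standard library are available. Lean on these libraries where they do the work, as an engineer would, in place of code of your own. Each camera call takes 0.05 s, during which the arm holds its last target. There are 200 camera calls.

## Working session

There is one attempt and no reset: what is moved stays moved. The work goes in short steps, each a Python script; the robot and the scene stay as the last script left them, time stands still between calls to the robot, and variables do not carry over. Pictures are saved under pics/ and viewed, at most 13 in all, crops included, and the job is handed in when it is done.

```bash
mkdir -p pics; ls
cat > h.py <<'E'
import numpy as np, cv2
from workcell import *
def K(s):
    f=200/np.tan(np.radians(s["vertical_fov"])/2)
    return np.array([[f,0,s["cx"]],[0,f,s["cy"]],[0,0,1.]])
def pose(s,p=None,R=None):
    """camera->world R,t"""
    if "rvec" in s:
        Rc=cv2.Rodrigues(np.array(s["rvec"],float))[0]; return Rc.T,-Rc.T@np.array(s["tvec"],float).ravel()
    T=np.array(s["tool_from_camera"]); return R@T[:3,:3], R@T[:3,3]+p
def rays(s,uv,P):
    n=cv2.undistortPoints(np.array(uv,float).reshape(-1,1,2),K(s),np.array(s["distortion"],float)).reshape(-1,2)
    return np.c_[n,np.ones(len(n))]@P[0].T
def onplane(s,uv,z,P):
    d=rays(s,uv,P); return P[1]+d*((z-P[1][2])/d[:,2])[:,None]
def cloud(s,P):
    v,u=np.mgrid[0:400,0:640]; uv=np.c_[u.ravel(),v.ravel()]
    X=P[1]+rays(s,uv,P)*s["z_map"].reshape(-1,1); X[s["z_map"].ravel()==0]=np.nan
    return X.reshape(400,640,3)
def shot(name,f=None):
    p=np.array(current_tcp_pos());R=np.array(current_ee_rot()); s=snapshot(name)
    if f: cv2.imwrite("pics/"+f,s["pixels"][:,:,::-1])
    return s,pose(s,p,R)
E
python3 - <<'E'
from h import *
for n in("scene","top"):
    s,P=shot(n,n+"0.png"); print(n,P[1],K(s)[0,0],s["distortion"],np.mean(s["z_map"]==0))
print(current_ee_rot(),current_opening(),tip_reach() if callable(tip_reach) else tip_reach)
E
```

```text
pics
scene [-0.18863068  0.41183603  0.65142001] 414.69615763932876 [-0.08005344  0.          0.          0.          0.        ] 0.00387109375
top [ 0.32488752 -0.04192416  1.32026088] 501.28375951786415 [-0.10396723  0.          0.          0.          0.        ] 0.0039453125
[[ 9.41145385e-01  3.38001967e-01 -1.87069448e-04]
 [ 3.38001987e-01 -9.41144912e-01  9.54826438e-04]
 [ 1.46673754e-04 -9.61860341e-04 -9.99999527e-01]] 0.08536561820446346 0.025
```

View pics/scene0.png

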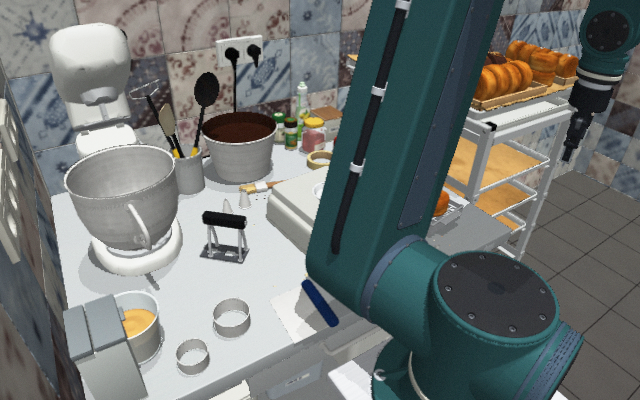

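View pics/top0.png

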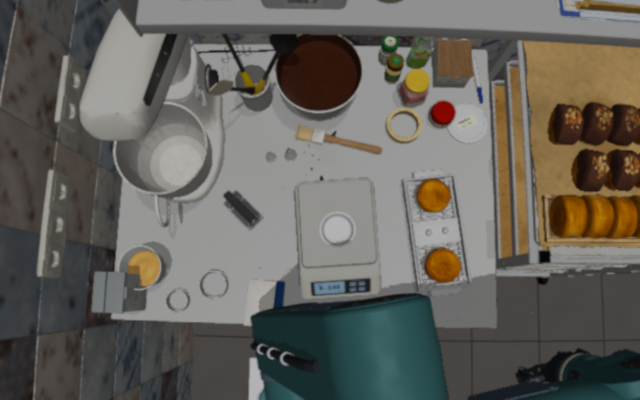

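The scene view shows the handle upright with a black grip at about (224,219). The top view shows the grip at about (242,208), the scale at (338,235), and the pan at (435,232). The pegs are at (430,233) and (446,230), and the rolls at (433,195) and (443,265).

Run:
```python
from h import *
s,P=shot("top"); X=cloud(s,P); px=s["pixels"].astype(int)
def rect(m,z):
    c=max(cv2.findContours(m.astype(np.uint8),cv2.RETR_EXTERNAL,cv2.CHAIN_APPROX_NONE)[0],key=cv2.contourArea)
    W=onplane(s,c[:,0,:],z,P); return cv2.minAreaRect(W[:,:2].astype(np.float32)),c
m=np.zeros((400,640),bool); m[180:235,215:270]=True
dark=m&(px.max(2)<75); print("grip",rect(dark,.112), ) if 0 else print("grip",rect(dark,.112)[0],np.nanpercentile(X[dark][:,2],[10,50,90]))
# two-view grip height
s2,P2=shot("scene"); p2=s2["pixels"].astype(int); m2=np.zeros((400,640),bool); m2[205:235,195:250]=True; d2=m2&(p2.max(2)<60)
a=np.array(cv2.minAreaRect(np.argwhere(dark)[:,::-1].astype(np.float32))[0]);b=np.array(cv2.minAreaRect(np.argwhere(d2)[:,::-1].astype(np.float32))[0])
r1,r2=rays(s,[a],P)[0],rays(s2,[b],P2)[0]
t=np.linalg.lstsq(np.c_[r1,-r2],P2[1]-P[1],rcond=None)[0]; print("tri",P[1]+t[0]*r1,P2[1]+t[1]*r2,a,b)
hsv=cv2.cvtColor(s["pixels"],cv2.COLOR_RGB2HSV)
for nm,(r0,r1_,c0,c1) in dict(A=(170,218,405,465),B=(240,290,415,470)).items():
    m=np.zeros((400,640),bool); m[r0:r1_,c0:c1]=True
    o=m&(hsv[...,1]>150)&(hsv[...,0]<25); print(nm,rect(o,.05)[0],np.nanpercentile(X[o][:,2],[10,50,90]))
for uv in [(430,233),(446,230)]: print("peg",onplane(s,[uv],.04,P),X[uv[1],uv[0]])
for uv in [(338,230),(163,215),(270,157),(291,154),(160,120),(110,80)]: print(uv,X[uv[1],uv[0]])
```

```text
grip ((0.5237100124359131, 0.17765763401985168), (0.10145933926105499, 0.03289450332522392), 46.6260986328125) [0.00328503 0.10969627 0.11436291]
tri [0.52573235 0.17987803 0.09855005] [0.52768798 0.18360316 0.09954785] [241.         206.49998474] [223.62228394 219.58299255]
A ((0.5738593339920044, -0.30706942081451416), (0.08369050174951553, 0.08476459980010986), 89.40126037597656) [0.06496779 0.07010119 0.07385982]
B ((0.39267095923423767, -0.32840147614479065), (0.08722255378961563, 0.08397825062274933), 45.29344940185547) [0.06654098 0.07115327 0.07505159]
peg [[ 0.47552043 -0.2997958   0.04      ]] [ 0.47571796 -0.30013396  0.03832117]
peg [[ 0.48402939 -0.34158556  0.04      ]] [ 0.48398106 -0.34149455  0.04038881]
(338, 230) [ 0.47006415 -0.0612844   0.11387838]
(163, 215) [ 0.51484498  0.40949188 -0.00132048]
(270, 157) [0.67211211 0.1214523  0.02935495]
(291, 154) [0.67878408 0.0649735  0.03848112]
(160, 120) [0.73649506 0.39053909 0.13302881]
(110, 80) [0.68752967 0.35958444 0.49222291]
```

```bash
cat >> h.py <<'E'
def Rd(deg):
    a=np.radians(deg); c,s=np.cos(a),np.sin(a); return np.array([[c,s,0],[s,-c,0],[0,0,-1.]])
E
python3 - <<'E'
from h import *
print(current_time_s())
for p,a in [((.525,.18,.33),-134),((.525,.18,.093+.012),-134),((.48,-.32,.33),101.5),((.48,-.32,.33),-78.5)]: print(ik(p,Rd(a)))
move_to((.525,.18,.33),Rd(-134)); print(current_time_s(),current_q())
s,P=shot("wrist","w1.png"); print(P[1],K(s)[0,0],P[0]); np.savez("w1.npz",**{k:v for k,v in s.items()},R=P[0],t=P[1])
E
```

```text
0.2
[ 0.18346399  0.30787162  0.21458564  1.47751034  0.         -0.61938746]
[ 0.18346399  0.40246156 -0.26753586  0.9007989   0.         -0.61938746]
[-0.72922675  0.34879933  0.27610791  1.49810491  0.          0.64085672]
[-0.72922675  0.34879933  0.27610791  1.49810491  0.         -2.50073594]
2.8917 [ 1.82429776e-01  3.07935239e-01  2.14457825e-01  1.47745259e+00
 -1.25647476e-04 -6.19043015e-01]
[0.47843651 0.13322527 0.44807945] 277.51189644396607 [[-7.17630609e-01  6.72736093e-01  1.80090139e-01]
 [ 6.96423796e-01  6.93389929e-01  1.84944054e-01]
 [-4.54148019e-04  2.58140572e-01 -9.66107260e-01]]
```

View pics/w1.png

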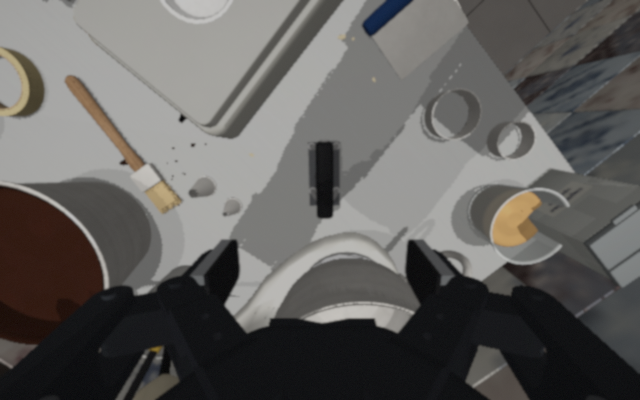

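The wrist view shows the grip as a black bar from (323,142) to (324,217), with the foot around it. I'll measure the bar and zoom in on the foot.

Run:
```python
from h import *
s=dict(np.load("w1.npz")); s={k:s[k] for k in s}; P=(s["R"],s["t"])
px=s["pixels"]; c=px[115:245,260:390]; c=cv2.resize(c,None,fx=4.5,fy=4.5,interpolation=cv2.INTER_CUBIC)
c=np.clip(c.astype(float)*1.6,0,255).astype(np.uint8); cv2.imwrite("pics/w1c.png",c[:,:,::-1])
m=np.zeros((400,640),bool); m[130:230,300:350]=True; d=m&(px.max(2)<45)
X=cloud(s,P); print("z",np.nanpercentile(X[d][:,2],[5,25,50,75,95]))
top=d&(X[...,2]>.10); Y=X[top][:,:2]; print(cv2.minAreaRect(Y.astype(np.float32)),Y.mean(0))
w=np.linalg.eigh(np.cov(Y.T))[1][:,1]; print("dir",np.degrees(np.arctan2(w[1],w[0])))
f=m&(X[...,2]<.012)&(X[...,2]>.003)
```

```text
z [0.10898563 0.1112959  0.11199922 0.11262757 0.11352722]
((0.5237007141113281, 0.18401563167572021), (0.0932224839925766, 0.021268384531140327), 46.370872497558594) [0.52194282 0.18216617]
dir 46.288459952891984
```

View pics/w1c.png

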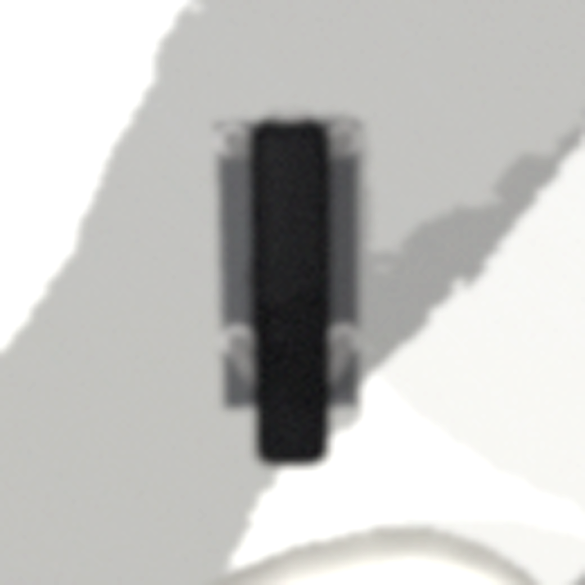

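Run:
```python
from h import *
s=dict(np.load("w1.npz")); P=(s["R"],s["t"]); a=np.radians(46.3); d=np.array([np.cos(a),np.sin(a)]); c=np.array([.5237,.184])
for r in (120,155,335,375,408):
    for col in (225,355):
        W=onplane(s,[(260+col/4.5,115+r/4.5)],.004,P)[0]; print(r,col,W,(W[:2]-c)@d*1000,(W[:2]-c)@[-d[1],d[0]]*1000)
for r in (120,462): 
    W=onplane(s,[(260+291/4.5,115+r/4.5)],.112,P)[0]; print("grip",r,(W[:2]-c)@d*1000,(W[:2]-c)@[-d[1],d[0]]*1000)
```

```text
120 225 [0.51134297 0.13969013 0.004     ] -40.57183567678381 -21.679187353748603
120 355 [0.47875151 0.17131543 0.004     ] -40.2246471137838 23.73273945823589
155 225 [0.51986529 0.14827916 0.004     ] -28.474329912652962 -21.90652644053723
155 355 [0.48704212 0.18012868 0.004     ] -28.12512128790457 23.827816997187735
335 225 [0.56567894 0.19444748 0.004     ] 36.555700587024695 -23.13141503459724
335 355 [0.53160532 0.22750691 0.004     ] 36.91571092593392 24.342869507819266
375 225 [0.57633769 0.20518782 0.004     ] 51.68454912740597 -23.41702644628528
375 355 [0.54197202 0.23852979 0.004     ] 52.047057973256685 24.46360179191528
408 225 [0.5852697  0.21418796 0.004     ] 64.36232623056713 -23.656543766018007
408 355 [0.55065899 0.24776698 0.004     ] 64.72692441767533 24.565024212256166
grip 120 -47.103122609809745 0.4688708081445336
grip 462 48.3165030953143 -0.031782565271368135
```

Run:
```python
from h import *
s=dict(np.load("w1.npz")); P=(s["R"],s["t"]); X=cloud(s,P)[:225]
D=np.hypot(X[...,0]-.524,X[...,1]-.1845); 
for z in (.02,.06,.13): print(z,np.nanmin(np.where((X[...,2]>z)&(D>.065),D,9)))
s,P=shot("top"); X=cloud(s,P);D=np.hypot(X[...,0]-.524,X[...,1]-.1845); m=(X[...,2]>.08)&(X[...,0]>.5)&(X[...,1]>.2)&(X[...,2]<.3); print("top",np.nanmin(np.where(m&(D>.065),D,9)))
g=(.524,.1845)
move_to((*g,.2),Rd(-133.7))
print(line_to((*g,.105),feed=.1,force_limit=15)); grip(.015,60); print(current_opening(),current_finger_force(),current_tcp_pos())
hold(.1); line_to((*g,.145),feed=.1); print(current_opening(),current_contact_force(),current_torque(),current_time_s())
```

```text
0.02 0.13147830430003288
0.06 0.13521153568040795
0.13 0.28666223195698215
top 0.2313293068940795
False
0.021167277869564682 63.04666042327881 [0.52406389 0.18451119 0.10508683]
0.02143751424476591 [ 0.53474235 -0.08784269 -1.5003099 ] [ 0.00393488 -0.01558323 -0.03165283] 5.925
```

Run:
```python
from h import *
line_to((.524,.1845,.33),feed=.2)
move_to((.504,-.44,.33),Rd(101.5)); print(current_q(),current_time_s(),current_opening())
s,P=shot("wrist","w2.png"); np.savez("w2.npz",**s,R=P[0],t=P[1])
```

```text
[-0.83732395  0.53440637  0.59541263  1.62654445  0.01020842  0.53088533] 9.2333 0.02116245952896773
```

View pics/w2.png

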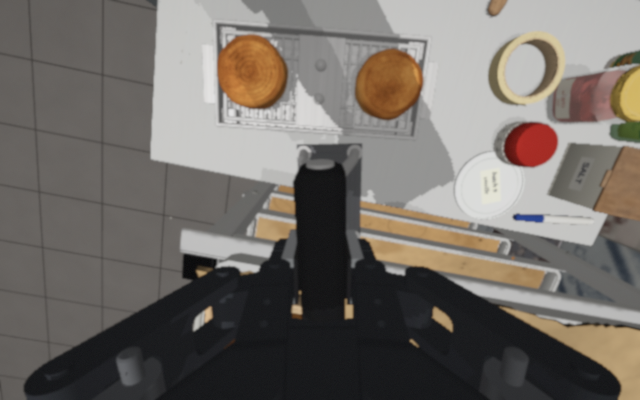

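The pegs show at (320,65) and (320,98), the pan corners at (219,24) and (427,40), and the front edge of the held foot at row 145. I'll zoom in to get sharper pixel positions.

Run:
```python
from h import *
s=dict(np.load("w2.npz")); c=s["pixels"][20:170,240:410]; c=cv2.resize(c,None,fx=4,fy=4,interpolation=cv2.INTER_CUBIC)
c=cv2.createCLAHE(3,(3,3)).apply(cv2.cvtColor(c,cv2.COLOR_RGB2GRAY)); cv2.imwrite("pics/w2c.png",c)
```

```text
(no output)
```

View pics/w2c.png

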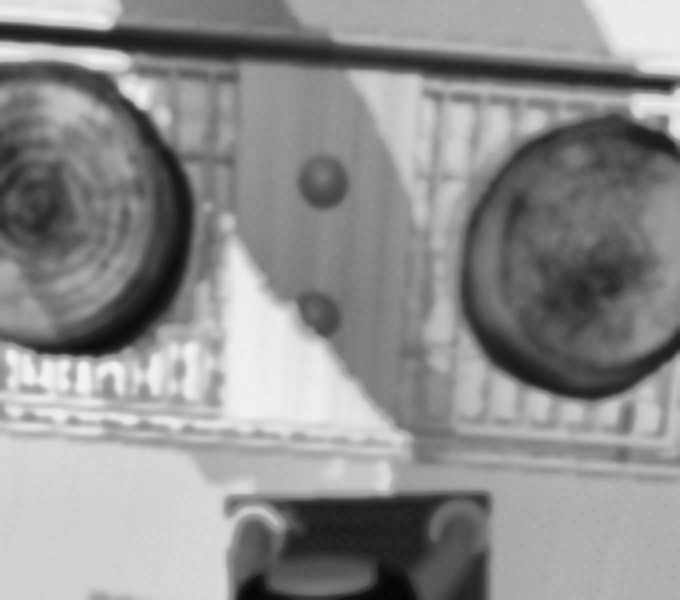

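Run:
```python
from h import *
s=dict(np.load("w2.npz")); P=(s["R"],s["t"])
uv=lambda x,y:(240+x/4,20+y/4)
pg=onplane(s,[uv(323,181),uv(317,314)],.038,P); d=pg[0]-pg[1]; print(pg,np.linalg.norm(d),np.degrees(np.arctan2(d[1],d[0])),pg.mean(0))
st=onplane(s,[uv(240,70),uv(222,440),uv(420,70),uv(405,440)],.029,P)
for i in(0,2):
    e=st[i]-st[i+1]; print("strap",np.degrees(np.arctan2(e[1],e[0])))
print(st.mean(0))
X=cloud(s,P); print("z",X[65,320],X[98,319],X[80,330])
pan=onplane(s,[(219,24),(427,40)],.036,P); e=pan[1]-pan[0]; print("pan",pan,np.linalg.norm(e),np.degrees(np.arctan2(e[1],e[0])))
p=np.array(current_tcp_pos());R=np.array(current_ee_rot())
for z in(.225,.229):
  f=onplane(s,[uv(228,494),uv(490,494)],z,P); print("foot in tool",((f-p)@R).round(4), (f[1]-f[0]).round(4))
# rolls
hsv=cv2.cvtColor(s["pixels"],cv2.COLOR_RGB2HSV); m=(hsv[...,1]>130)&(hsv[...,0]<22); m[130:]=0; m[:,:200]=0; m[:,440:]=0
for c in cv2.findContours(m.astype(np.uint8),0,1)[0]:
    if cv2.contourArea(c)>1000: print("roll",onplane(s,[cv2.minEnclosingCircle(c)[0]],.05,P))
# second view: top
s2,P2=shot("top","top2.png"); cv2.imwrite("pics/top2c.png",cv2.resize(s2["pixels"][170:300,390:490,::-1],None,fx=4,fy=4,interpolation=2))
```

```text
[[ 0.47860643 -0.29710083  0.038     ]
 [ 0.48511157 -0.33974902  0.038     ]] 0.04314145155994084 98.67249611626853 [ 0.481859   -0.31842492  0.038     ]
strap 97.29707889148521
strap 100.17120315113281
[ 0.48309956 -0.32162956  0.029     ]
z [ 0.47762472 -0.29747556  0.04060414] [ 0.48466706 -0.33932766  0.03999214] [ 0.49499382 -0.3116991   0.02932012]
pan [[ 0.33634405 -0.27454071  0.036     ]
 [ 0.61308145 -0.23672035  0.036     ]] 0.27930981581586317 7.782126357790752
foot in tool [[ 0.0505 -0.0212  0.1081]
 [ 0.0504  0.0314  0.1087]] [0.0516 0.0105 0.    ]
foot in tool [[ 0.0508 -0.0209  0.1041]
 [ 0.0507  0.0309  0.1047]] [0.0507 0.0103 0.    ]
roll [[ 0.57307852 -0.30379009  0.05      ]]
roll [[ 0.3918024  -0.32479853  0.05      ]]
```

View pics/top2c.png

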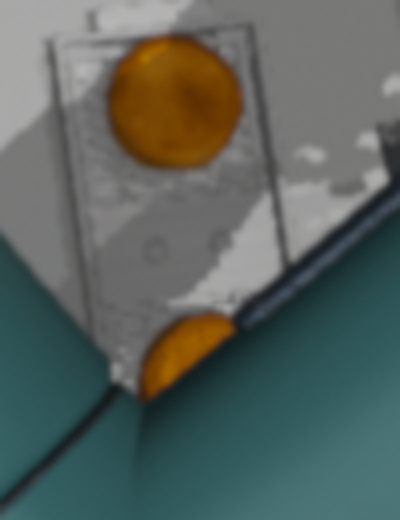

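Run:
```python
from h import *
p=np.array(current_tcp_pos());R=np.array(current_ee_rot()); print(p,R.round(4),current_time_s(),current_contact_force(),current_torque())
s,P=shot("wrist"); X=(cloud(s,P)-p)@R
print("tool cloud rows (x,y,z mm)")
for v in (146,150,160,180,200,220):
    print(v,[(u,*(X[v,u]*1000).round(0).astype(int)) for u in (299,306,315,325,340,352,358)])
T=X.reshape(-1,3); 
s0=s["pixels"].astype(int)
m=(T[:,2]>.085)&(T[:,2]<.125)&(abs(T[:,1])<.045)&(T[:,0]<.07)&(T[:,0]>-.08)&~np.isnan(T[:,0]); F=T[m]
c=np.median(F,0); print("foot n",len(F),F.min(0),F.max(0))
A=np.c_[F[:,:2],np.ones(len(F))]
w=np.ones(len(F),bool)
for _ in range(5):
    k=np.linalg.lstsq(A[w],F[w,2],rcond=None)[0]; w=abs(A@k-F[:,2])<.003
print("plane",k,w.sum(),F[w].min(0),F[w].max(0))
s2,P2=shot("top"); print("top pegs",onplane(s2,[(390+155/4,170+249/4),(390+221/4,170+242/4)],.039,P2))
```

```text
[ 0.50696667 -0.43715063  0.33331543] [[-2.014e-01  9.794e-01  1.090e-02]
 [ 9.795e-01  2.014e-01  3.000e-03]
 [ 8.000e-04  1.130e-02 -9.999e-01]] 9.3333 [15.67995038 26.20664457 27.48204574] [ 5.99192241 -4.76977096  0.86602998]
tool cloud rows (x,y,z mm)
146 [(299, np.int64(49), np.int64(-19), np.int64(97)), (306, np.int64(50), np.int64(-13), np.int64(96)), (315, np.int64(50), np.int64(-7), np.int64(96)), (325, np.int64(50), np.int64(1), np.int64(96)), (340, np.int64(50), np.int64(13), np.int64(96)), (352, np.int64(50), np.int64(21), np.int64(93)), (358, np.int64(50), np.int64(26), np.int64(92))]
150 [(299, np.int64(47), np.int64(-19), np.int64(96)), (306, np.int64(47), np.int64(-13), np.int64(92)), (315, np.int64(47), np.int64(-7), np.int64(96)), (325, np.int64(47), np.int64(1), np.int64(95)), (340, np.int64(47), np.int64(13), np.int64(95)), (352, np.int64(48), np.int64(21), np.int64(84)), (358, np.int64(47), np.int64(25), np.int64(89))]
160 [(299, np.int64(43), np.int64(-16), np.int64(65)), (306, np.int64(44), np.int64(-11), np.int64(56)), (315, np.int64(-9223372036854775808), np
[... 964 characters left out ...]
(299, np.int64(27), np.int64(-11), np.int64(-8)), (306, np.int64(28), np.int64(-8), np.int64(-10)), (315, np.int64(28), np.int64(-4), np.int64(-10)), (325, np.int64(28), np.int64(0), np.int64(-9)), (340, np.int64(28), np.int64(6), np.int64(-11)), (352, np.int64(-11), np.int64(24), np.int64(100)), (358, np.int64(-11), np.int64(29), np.int64(100))]
foot n 1857 [-0.02707304 -0.0205682   0.08506443] [0.0517891  0.03096922 0.10217138]
plane [-0.0952558 -0.0561375  0.1005945] 1793 [-0.02707304 -0.02045838  0.09156906] [0.0517891  0.03096922 0.10217138]
top pegs [[ 0.47752878 -0.29676913  0.039     ]
 [ 0.48281841 -0.33983785  0.039     ]]<stdin>:6: RuntimeWarning: invalid value encountered in cast
```

```bash
cat >> h.py <<'E'
def foot():
    p=np.array(current_tcp_pos());R=np.array(current_ee_rot()); s,P=shot("wrist"); X=(cloud(s,P)-p)@R; T=X.reshape(-1,3)
    m=(T[:,2]>.085)&(T[:,2]<.125)&(abs(T[:,1])<.045)&(T[:,0]<.07)&(T[:,0]>-.08); F=T[m]; A=np.c_[F[:,:2],np.ones(len(F))]; w=np.ones(len(F),bool)
    for _ in range(6): k=np.linalg.lstsq(A[w],F[w,2],rcond=None)[0]; w=abs(A@k-F[:,2])<.0025
    return k,F[w],s,P
E
python3 - <<'E'
from h import *
line_to((.495,-.36,.36),feed=.1,attitude=Rd(98.5)); hold(.3)
print(current_tcp_pos(),np.array(current_ee_rot()).round(4),current_contact_force(),current_torque(),current_opening(),current_time_s())
k,F,s,P=foot(); print(k,len(F),np.percentile(F,[1,99],axis=0)); cv2.imwrite("pics/w3.png",s["pixels"][:,:,::-1]); np.savez("w3.npz",**s,R=P[0],t=P[1])
E
```

```text
[ 0.49496708 -0.3602751   0.35974388] [[-1.475e-01  9.891e-01 -3.000e-04]
 [ 9.891e-01  1.475e-01  2.000e-04]
 [ 3.000e-04 -2.000e-04 -1.000e+00]] [-0.87422179 -0.28867735 -1.63930778] [-0.00128297  0.01381359 -0.02633327] 0.02151786024896328 10.7417
[-0.09155606 -0.00977404  0.10055872] 1421 [[-0.01857295 -0.02482831  0.09394823]
 [ 0.05023898  0.02494106  0.10239257]]
```

View pics/w3.png

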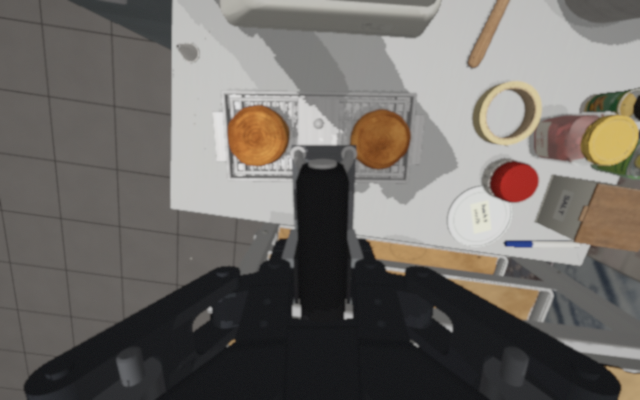

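Letting go of that contact with the trolley left the handle pitched about 0.09 rad in the jaws. I'll tilt the tool to level the foot, then look at the peg from close by.

```bash
cat >> h.py <<'E'
u=np.array([np.cos(np.radians(98.5)),np.sin(np.radians(98.5)),0]); hand=np.array([.0090,0,.1042])
def RT(eps=.0914,a=98.5):
    return Rd(a)@cv2.Rodrigues(np.array([0,-eps,0.]))[0]
def tcp(o,eps=.0914,a=98.5): return np.array(o,float)-RT(eps,a)@hand
def pegs(s,P,hub):
    X=cloud(s,P); m=(X[...,2]>.034)&(X[...,2]<.046)&(np.hypot(X[...,0]-hub[0],X[...,1]-hub[1])<.04)
    n,l,st,c=cv2.connectedComponentsWithStats(m.astype(np.uint8)); r=[]
    for i in range(1,n):
        if st[i,4]>25: Q=X[l==i]; r.append((st[i].tolist(),c[i].round(1),onplane(s,[c[i]],.037,P)[0].round(4),Q[:,2].max().round(4)))
    return r
E
python3 - <<'E'
from h import *
hub=np.array([.481,-.3185,.029]); grip(.015,100)
o=hub-.045*u; o[2]=.10; line_to(tcp(o),feed=.12,attitude=RT()); hold(.2)
print(current_contact_force(),current_time_s(),current_tcp_pos(),tcp(o))
k,F,s,P=foot(); print(k); W=F@np.array(current_ee_rot()).T+current_tcp_pos()
print("foot world slope",np.linalg.lstsq(np.c_[W[:,:2],np.ones(len(W))],W[:,2],rcond=None)[0],"front tool",np.percentile(F,[1,99],axis=0))
for r in pegs(s,P,hub): print(r)
c=s["pixels"][40:240,220:420]; cv2.imwrite("pics/w4.png",cv2.resize(c[...,::-1],None,fx=3,fy=3,interpolation=2)); np.savez("w4.npz",**s,R=P[0],t=P[1])
E
```

```text
[-0.3712174   0.02218777 -1.95759365] 12.6583 [ 0.48770355 -0.3625803   0.20489161] [ 0.4875704  -0.36246354  0.20458652]
[-0.09100127 -0.00910133  0.10047883]
foot world slope [0.00932876 0.00059502 0.10041615] front tool [[-0.01851228 -0.02484665  0.09391717]
 [ 0.0501789   0.02484712  0.10236135]]
([316, 97, 17, 18, 222], array([323.8, 105.5]), array([ 0.4783, -0.2958,  0.037 ]), np.float64(0.0427))
```

View pics/w4.png

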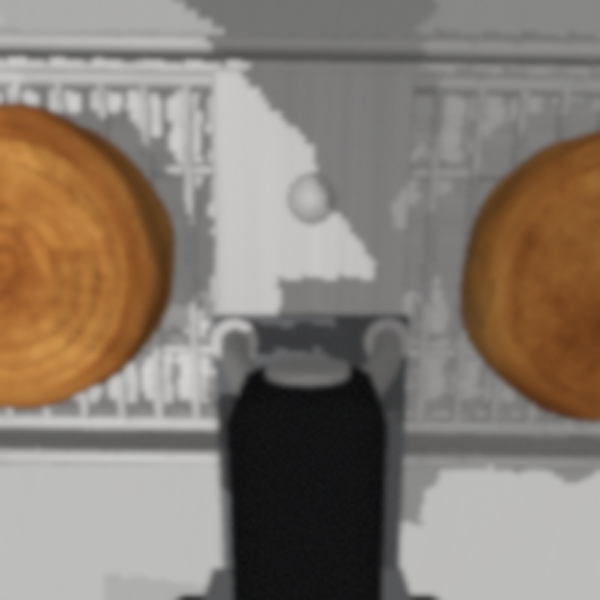

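The peg is at about (324,106), with the strap square to the foot and the foot level. Next I'll lower it over the pegs, guarded by a force limit.

```bash
cat >> h.py <<'E'
def st(tag):
    p=np.array(current_tcp_pos());R=np.array(current_ee_rot()); o=p+R@hand
    print(tag,"origin",o.round(4),"F",np.array(current_contact_force()).round(1),"M",np.array(current_torque()).round(2),"op",round(current_opening(),4),"t",round(current_time_s(),2))
E
python3 - <<'E'
from h import *
hub=np.array([.4815,-.318,.029]); q=hub+.02*u
q[2]=.06; line_to(tcp(q),feed=.1,attitude=RT()); hold(.2); st("above")
q[2]=.025; print(line_to(tcp(q),feed=.03,force_limit=6)); st("down")
E
```

```text
above origin [ 0.4787 -0.2987  0.0602] F [ 0.  -0.5 -1.9] M [0.13 0.03 0.01] op 0.021 t 13.82
True
down origin [ 0.4787 -0.2985  0.0293] F [0.  0.4 6.5] M [0.27 0.26 0.03] op 0.0206 t 14.77
```

Run:
```python
from h import *
hold(.3); st("seat"); p0=np.array(current_tcp_pos())
print(line_to(p0-.028*u+[0,0,.0003],feed=.025,force_limit=12)); hold(.2); st("slid"); p1=np.array(current_tcp_pos()); print((p1-p0)@-u)
k,F,s,P=foot(); print(k,np.percentile(F,[1,99],axis=0)); np.savez("w5.npz",**s,R=P[0],t=P[1])
for r in pegs(s,P,[.4815,-.318]): print(r)
# front foot edge and strap/rack reference: save view
cv2.imwrite("pics/w5.png",cv2.resize(s["pixels"][40:240,220:420,::-1],None,fx=3,fy=3,interpolation=2))
```

```text
seat origin [ 0.4787 -0.2984  0.0293] F [-0.1  0.1  7.2] M [0.18 0.22 0.08] op 0.0209 t 15.07
True
slid origin [ 0.4818 -0.3189  0.0293] F [ 1.2 -0.2  5.9] M [ 0.04 -0.24  0.06] op 0.0206 t 16.11
0.020981627402456998
[-0.09183441  0.00155647  0.10506491] [[-0.02601009 -0.0406403   0.09781434]
 [ 0.06857781  0.04000797  0.10834915]]
([325, 147, 8, 12, 29], array([328.7, 151.5]), array([ 0.4801, -0.2814,  0.037 ]), np.float64(0.0357))
([303, 150, 8, 9, 33], array([305.7, 153.8]), array([ 0.4631, -0.2857,  0.037 ]), np.float64(0.0368))
([347, 170, 9, 14, 47], array([351.6, 176. ]), array([ 0.5007, -0.2976,  0.037 ]), np.float64(0.0353))
([349, 192, 6, 20, 50], array([351.5, 201.1]), array([ 0.5044, -0.3183,  0.037 ]), np.float64(0.0356))
([348, 214, 6, 15, 42], array([350.7, 221.6]), array([ 0.5071, -0.3363,  0.037 ]), np.float64(0.0356))
```

View pics/w5.png

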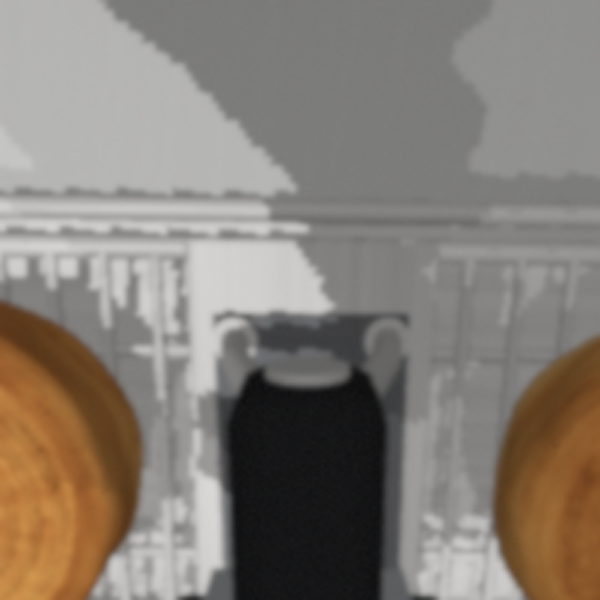

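Run:
```python
from h import *
def L(f,uv,z):
    s=dict(np.load(f)); return onplane(s,[uv],z,(s["R"],s["t"]))[0]
a=L("w4.npz",(323.7,106),.037); b=L("w4.npz",(323.7,40+62/3),.030)
c=L("w5.npz",(323.7,40+315/3),.033); d=L("w5.npz",(323.7,40+240/3),.030)
print("peg-strapend",(b-a)@u,"front-strapend",(d-c)@u, "strap end",b@u,d@u)
# vertical intensity profiles of strap column
for f,col in(("w4.npz",330),("w5.npz",335)):
    s=dict(np.load(f)); print(f,s["pixels"][50:165,col-2:col+3].mean((1,2)).round().astype(int)[(0 if f[1]=='4' else 50):(40 if f[1]=='4' else 110)].tolist())
```

```text
peg-strapend 0.03995145404764941 front-strapend 0.01821946379467512 strap end -0.32377968445098176 -0.3267589858977583
w4.npz [115, 113, 115, 120, 121, 117, 108, 96, 86, 86, 100, 115, 121, 121, 121, 122, 123, 123, 123, 123, 123, 123, 124, 124, 124, 124, 124, 124, 124, 124, 124, 124, 124, 124, 124, 124, 125, 125, 124, 125]
w5.npz [124, 124, 124, 124, 124, 123, 121, 123, 128, 132, 131, 125, 117, 110, 112, 122, 129, 130, 127, 122, 123, 126, 128, 128, 128, 128, 128, 128, 128, 128, 128, 128, 128, 128, 128, 128, 128, 128, 128, 128, 129, 129, 128, 121, 102, 78, 66, 63, 63, 63, 63, 63, 62, 62, 62, 62, 63, 62, 63, 67]
```

Run:
```python
from h import *
p0=np.array(current_tcp_pos()); print(line_to(p0-.004*u,feed=.02,force_limit=15)); hold(.2); st("push"); print((np.array(current_tcp_pos())-p0)@-u)
q=np.array(current_tcp_pos()); print(line_to(q+[0,0,.012],feed=.02,force_limit=14)); st("lift12"); hold(.2); st("lift12")
```

```text
True
push origin [ 0.4819 -0.3189  0.0293] F [0.2 4.5 6.6] M [ 0.75  0.13 -0.08] op 0.0208 t 16.57
0.0003331956706081672
True
lift12 origin [ 0.4808 -0.3182  0.0321] F [-0.2  0.5 -7.2] M [0.16 0.06 0.01] op 0.0206 t 16.92
lift12 origin [ 0.4803 -0.3177  0.0313] F [ 0.8 -0.  -8. ] M [ 0.23  0.02 -0.03] op 0.0206 t 17.12
```

Run:
```python
from h import *
q=np.array(current_tcp_pos())
print(line_to(q+[0,0,.02],feed=.03,force_limit=15)); st("a")
print(line_to(q+[0,0,.15],feed=.06,force_limit=15)); hold(1); st("b"); print(np.abs(current_joint_vel()).max())
s,P=shot("wrist","w6.png"); X=cloud(s,P)
hsv=cv2.cvtColor(s["pixels"],cv2.COLOR_RGB2HSV); m=((hsv[...,1]>130)&(hsv[...,0]<22)).astype(np.uint8); m[:,:150]=0;m[:,500:]=0
n,l,sd,c=cv2.connectedComponentsWithStats(m)
for i in range(1,n):
    if sd[i,4]>800: print(c[i],np.nanmedian(X[l==i],0),sd[i].tolist())
# rack plane: foot + strap
for v,uu in((150,310),(150,345),(135,325),(140,290),(140,365)): print(v,uu,X[v,uu])
sc,_=shot("scene","s6.png")
cv2.imwrite("pics/fin.png",np.vstack([s["pixels"],sc["pixels"]])[:,:,::-1][::1,::1]); cv2.imwrite("pics/fin.png",cv2.resize(cv2.imread("pics/fin.png"),(480,600)))
```

```text
False
a origin [ 0.4804 -0.3177  0.0511] F [ 0.2 -0.1 -7.8] M [0.18 0.05 0.  ] op 0.0207 t 17.91
False
b origin [ 0.4804 -0.3178  0.1812] F [-0.5  0.7 -6.7] M [ 0.16  0.03 -0.01] op 0.0205 t 21.23
0.0018316096576972427
[204.32571824 198.03677743] [ 0.39787821 -0.31785114  0.2220161 ] [150, 138, 117, 121, 11556]
[444.97665802 204.91450537] [ 0.56153959 -0.29916854  0.2222257 ] [386, 150, 114, 114, 10796]
150 310 [ 0.46447193 -0.28210562  0.18461963]
150 345 [ 0.49074091 -0.27749357  0.1883129 ]
135 325 [ 0.47430534 -0.26975912  0.17976096]
140 290 [ 0.44788564 -0.27766197  0.17924254]
140 365 [ 0.50546237 -0.26878407  0.18092637]
```

View pics/w6.png

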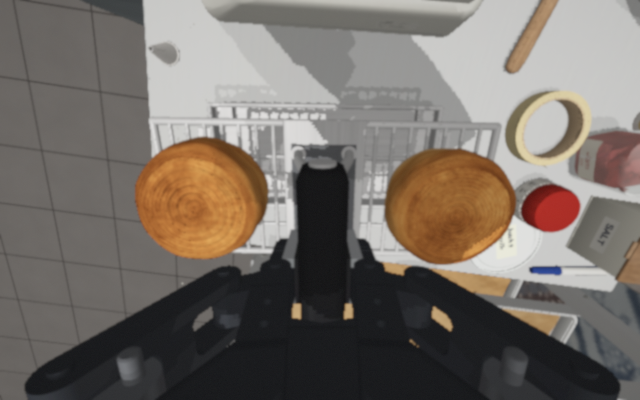

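The rack hangs level with its strap at z of about 0.18. Both rolls are in place at about (204,198) and (445,205), and the arm is still.

```bash
python3 -c "
from h import *
hold(.5); st('end'); print(hand_in())"
```

```text
end origin [ 0.4804 -0.3178  0.1812] F [ 0.9  0.1 -7.6] M [0.26 0.05 0.02] op 0.0207 t 21.82
the job is handed in; nothing more can be done
None
```

The job is handed in (verdict not shown): the rack hangs level and still about 15 cm above its rest over the pan, pegs home in the handle and both rolls in place; on the way the handle or gripper bumped something by the trolley (about 40 N on the wrist) and tipped 0.09 rad in the jaws, which I corrected by tilting the tool.

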